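Shut and lock the filter hatch of the bench dust extractor

TASK

The filter of the bench dust extractor has just been changed. Lower its hatch until it is shut, then press the red wing lightly down and turn it clockwise until its cross-pin sinks into the slot, press it right in, turn it a further quarter turn clockwise until it drops into its locked detent, and let go. Do not force the fastener, and leave the brush, the ledger and the jar where they are.

Things in the scene. Friction and masses are not known exactly. Their poses are not given: they have to be found in the camera images.
- unit: The bench dust extractor: a fixed case 320 x 280 x 120 mm (x, y, z), grey below, white above, standing on the work surface. Origin at the centre of its underside; its x axis points from its front (red rocker switch) to its back, its y axis to its left, z up. The hatch lies on top, hinged towards the back.
- hatch (a joint): Opening angle of the hatch, rad: 0 shut, grows as its near edge rises, up to 1.3. An aluminium plate 195 x 172 x 8 mm, 0.35 kg, hinged along its far edge (the unit's +x side); a friction hinge holds it at any angle, and about 2 N down on its near edge closes it.
- hatch_hinge (a point): Point on the hinge axis, in the middle of the hatch's width, at the level of the hatch's underside. It moves only with the unit; the hinge axis is parallel to the unit's y axis.
- hatch_edge (a point): Point on the hatch's upper face near its free edge, clear of the wing, good for pressing it down: 180 mm from the hinge towards the free edge and 55 mm to the +y side of the middle, 8 mm above the hatch's underside.
- hatch_seat (a point): Point on the hatch's upper face on the fastener's axis, 160 mm from the hinge and in the middle of the hatch's width. Its x and y axes lie in the hatch's face (y along the hinge), z is the fastener's axis, pointing out of the hatch.
- stud: The sprung stud of the quarter-turn fastener, carried by the hatch, with its red wing above and, below, a steel cross-pin 22 mm long and 4 mm thick, parallel to the wing's long side. Steel flange 25 mm across. The wing turns on the stud and stays where it is left. The stud's spring holds it up: 5 N to start it down, 0.9 N more for each mm, 10.8 mm to the end of its travel (15 N).
- receptacle_face (a point): Centre of the face of the moulded nylon receptacle let into the unit's front rim, on the fastener's axis when the hatch is shut. It has a straight slot 6 mm wide. Off the slot the cross-pin lands on this face after 1.5 mm of press; over it the stud goes the full 10.8 mm. The pin may press on the face with at most 22 N; while it is turned below the plate, 45 N is the limit, wringing included.
- wing (a joint): Angle of the wing about the fastener's axis, rad, growing clockwise; 0 when its long side lies along the unit's x axis, pi/2 across. Starts between -1.1 and -0.8. The slot is cut for a wing angle between -0.45 and 0.45; it is not measured and must be felt; it takes the pin within about 0.1 either way. The detent is pi/2 past the slot (0.1 play), then a solid stop. Turning takes under 0.1 N m.
- wing_grip (a point): Centre of the red wing: a flat grip 38 mm long (its x axis), 9 mm thick (its y axis, the width to grasp), 24 mm high; its top is 12 mm above this point, the steel flange 16 to 20 mm below it. Height above hatch_seat: 32 mm at upper rest, 21.2 mm pressed right in, about 23 mm let go under the plate (caught there if 0.6 rad or more past the slot), 25 mm locked in the detent.
- brush_mid (a point): Soft brush, wooden handle, 170 mm long and 20 mm thick, lying on the rear deck of the unit behind the hatch hinge. Point at its middle. Leave alone.
- ledger_mid (a point): Green bound ledger 240 x 170 x 42 mm lying on the table to the right of the unit (its -y side). Point at its centre. Leave alone.
- jar_mid (a point): Glass jar with white lid, 60 mm across and 85 mm high, standing on the table to the left of the unit (its +y side). Point at its centre. Leave alone.

How it is judged:
On the way, in this order (a step that is already met when the one before it is completed fails the run):
1. the hatch is shut (value of joint hatch below 0.03 rad), for 0.2 s.
2. with the hatch shut, the wing is pressed down with its cross-pin through the slot (value of joint hatch below 0.03 rad and z of wing_grip in the frame of hatch_seat below 0.0237 m), for 0.1 s.
At the end, for the whole second after the job is handed in: The hatch is shut (within 0.02 rad) and the fastener locked and at rest: the wing stands roughly across (0.95 to 2.2 rad), a quarter turn past the slot, and has risen into the detent notch, its centre 23.8 to 26.2 mm above the hatch's face (value of joint hatch below 0.02 rad and value of joint wing between 0.95 and 2.2 rad and z of wing_grip in the frame of hatch_seat between 0.0238 and 0.0262 m and angular speed of stud below 0.05 rad/s and linear speed of stud below 0.01 m/s); the robot touches nothing.
It fails at once if the fastener is forced: its cross-pin, not yet in the slot, is pressed on the face of the receptacle with more than 22 N (contact force between stud and unit above 22 N and z of wing_grip in the frame of hatch_seat above 0.0265 m).
It fails at once if the fastener is forced: pressed in under the plate, its cross-pin is wrung or pushed against the receptacle with more than 45 N (contact force between stud and unit above 45 N and z of wing_grip in the frame of hatch_seat below 0.0236 m).
It fails at once if the brush is disturbed (moved more than 20 mm) (distance of brush_mid from where it was at the start of the episode above 0.02 m).
It fails at once if the ledger is disturbed (moved more than 20 mm) (distance of ledger_mid from where it was at the start of the episode above 0.02 m).
It fails at once if the jar is disturbed (moved more than 20 mm) (distance of jar_mid from where it was at the start of the episode above 0.02 m).
It also fails if it takes over 72 s, if anything falls off the work surface, if the arm or the gripper's body presses on something with over 40 N, if the wrist force passes 120 N, or if a joint passes its speed limit or range.

ROBOT

A 7-joint arm with a two-finger parallel gripper is mounted at the origin on the work surface. World frame = base frame: x ahead of the robot, y to its left, z up, the work surface at z = 0. Lengths are in m, angles in rad, forces in N, time in s.
With the tool pointing down it reaches from about 0.4 to 0.9 m from the base axis. Payload 5.6 kg.
Tool frame: the origin (TCP) lies midway between the tips of the shut fingers; the grasp point (between the pads) lies 19 mm behind it; z points along the fingers, y is the line along which they close (so a half turn about z gives the same grasp; the last joint's range is limited). The gripper opens to 92 mm and grips with 3 to 60 N. Pads are 20 mm wide; open, the fingers measure 128 mm over their backs; the gripper's body (75 mm by 189 mm) begins 69 mm behind the grasp point.
Start: joints at [-1.234, 0.468, -0.012, 1.603, 0.006, 1.071, -0.056], TCP at [0.241, 0.604, 0.215] pointing down, gripper open.
Joint ranges: [-2.53, 2.53], [-0.31, 2.02], [-1.57, 1.55], [0.28, 2.44], [-1.29, 4.43], [0.15, 1.84], [-2.92, 2.92]. Speed limits (rad/s): [2.57, 2.57, 3.14, 3.14, 3.14, 3.14, 3.14].

INTERFACE

Orientations are given as a 3x3 rotation matrix whose columns are the frame's x, y, z axes.
In Python, from station import env, effector, solver, viewer, workorder, search_frame, tip_of gives the robot as it stands. Calls block until the motion is done:
- env.reach(position, orientation): joint-space move of the TCP to a pose.
- env.movel(position, frame=None, rate=0.15): straight line of the TCP; frame=None keeps the orientation; rate is the mean speed in m/s.
- env.goto_joints(angles): joint-space move.
- effector.release() and effector.grasp(squeeze=None): open the fingers fully, or close them until they stop; squeeze is the grip in N (None keeps the last).
- env.pause(seconds).
- solver.inverse_kinematics(position, orientation): joint angles nearest the present ones, or None.
- env.sense(): the state.
- viewer.read_camera(name): name is "scene" or "side" or "wrist"; returns (picture, depth): 480x640x3 uint8, red, green, blue; 480x640 float32, m along the optical axis (not along the pixel's ray), 0 where there is no reading.
- viewer.camera_info(name): a dict with "intrinsics" (3x3 intrinsics, pixels), "eye" and "rotation" of the camera in the world; the wrist camera has in their place "T_tool_cam" (4x4, takes a point from camera to tool coordinates, whose origin is the TCP and whose axes are the flange's). Camera axes: x right, y up, looking along -z (the intrinsics and any distortion apply to the point x, -y, -z); pixel columns grow to the right and rows downward; lengths in m; the calibration is good to about 2 mm. A picture is of the moment at which its call begins: read the wrist's pose just before it. camera_info takes no time and is no camera call.
A pose or a line that the arm cannot do raises env.PlanningError and nothing moves.
- workorder.finish_job(): hands the job in; it is judged then, once.
Trained networks look in the newest picture that a camera, given by its name, has taken for a name from the list of things; names that differ only in an ending like _2 or _b are one class to them, and where a whole thing is asked for, a point or a joint stands for the part that bears it (a point fixed in the world has none). Each returns a list of dicts, best first, with "score" (0 to 1); they miss things now and then, are a little off and sometimes report something else, mostly with a low value. They report only what shows in the picture. A call takes as long as a camera call.
- search_frame(camera, name): "at" ([x, y, z] in m, in world coordinates, good to about 4 mm: the middle of the surface that is visible of it).
- tip_of(camera, name): "at" ([x, y, z] in m, in world coordinates, good to about 4 mm: a listed point, or the origin of a listed thing).
The state is a dict: "t": time; "joint_positions": joint angles; "joint_velocities": joint speeds; "tau": joint torques, N m; "ee_pos": TCP position; "tcp_rot": TCP orientation; "wrist_force": force on the tool from outside, world axes, zero at the start; "moment": the same for the moment, N m; "gripper_width": finger opening in m; "grasp_force": force on a finger pad.
Only numpy, scipy, OpenCV 4.12 (cv2) and the standard library are available. Lean on these libraries where they do the work, as an engineer would, in place of code of your own. Each camera call takes 0.05 s, during which the arm holds its last target. There are 200 camera calls.

## Working session

There is one attempt and no reset: what is moved stays moved. The work goes in short steps, each a Python script; the robot and the scene stay as the last script left them, time stands still between calls to the robot, and variables do not carry over. Pictures are saved under pics/ and viewed, at most 10 in all, crops included, and the job is handed in when it is done.

```bash
ls; mkdir -p pics
python3 - <<'E'
from station import *
import cv2, numpy as np
for c in ("scene","side"):
    p,d=viewer.read_camera(c); cv2.imwrite(f"pics/{c}0.png",p[:,:,::-1])
    for n in ("hatch_hinge","hatch_edge","hatch_seat","wing_grip","receptacle_face","unit","brush_mid","jar_mid","ledger_mid"):
        r=tip_of(c,n); print(c,n,[(np.round(x["at"],3).tolist(),round(x["score"],2)) for x in r[:2]])
s=env.sense(); print(s["t"],s["ee_pos"],s["wrist_force"],s["tcp_rot"])
E
```

```text
pics
scene hatch_hinge [([0.649, 0.109, 0.123], 0.7)]
scene hatch_edge [([0.494, 0.129, 0.225], 0.83)]
scene hatch_seat [([0.522, 0.08, 0.216], 0.62)]
scene wing_grip [([0.538, 0.089, 0.246], 0.67)]
scene receptacle_face []
scene unit [([0.585, 0.093, 0.001], 0.83)]
scene brush_mid [([0.704, 0.128, 0.135], 0.76)]
scene jar_mid [([0.496, 0.308, 0.044], 0.89), ([0.492, 0.13, 0.228], 0.74)]
scene ledger_mid [([0.618, -0.204, 0.023], 0.56)]
side hatch_hinge [([0.648, 0.105, 0.12], 0.6)]
side hatch_edge [([0.496, 0.136, 0.23], 0.71), ([0.524, 0.081, 0.213], 0.54)]
side hatch_seat [([0.519, 0.081, 0.216], 0.72)]
side wing_grip []
side receptacle_face [([0.487, 0.072, 0.11], 0.86)]
side unit [([0.576, 0.092, 0.003], 0.8)]
side brush_mid [([0.706, 0.128, 0.128], 0.56)]
side jar_mid [([0.498, 0.31, 0.041], 0.57), ([0.521, 0.081, 0.214], 0.2)]
side ledger_mid [([0.618, -0.201, 0.022], 0.82)]
1.0 [0.24101332 0.60367606 0.21459083] [-0.20402893  0.94940333 -0.16554166] [[-9.28713818e-01  3.70797306e-01  4.70175289e-05]
 [ 3.70797307e-01  9.28713819e-01  1.24610728e-06]
 [-4.32037756e-05  1.85912501e-05 -9.99999999e-01]]
```

View pics/scene0.png

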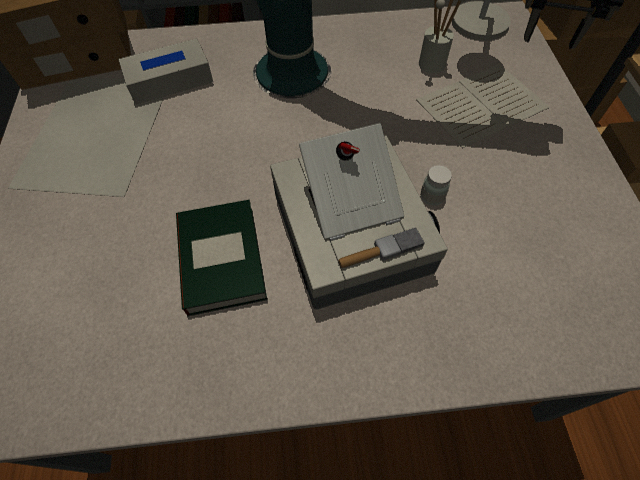

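View pics/side0.png

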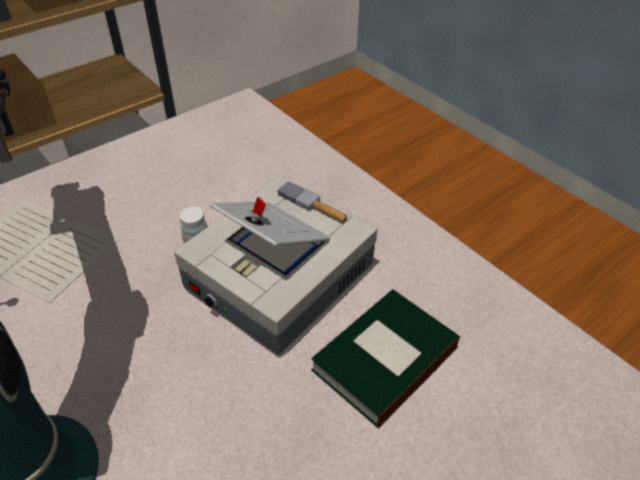

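The extractor is yawed about 0.2 rad and the hatch is open about 0.6 rad, with its free edge facing the robot (scene: wing at about (346,150), brush at (385,247)). In the side view the receptacle is at about (243,268). The network points agree with these. Next I'll close the hatch.

```bash
cat > h.py <<'E'
from station import *
import numpy as np, cv2
HINGE=np.array([0.6485,0.107,0.121]); YAW=0.21
ux=np.array([np.cos(YAW),np.sin(YAW),0]); uy=np.array([-np.sin(YAW),np.cos(YAW),0]); uz=np.array([0,0,1.])
def down(psi):  # tool x axis at yaw psi, z down
    c,s=np.cos(psi),np.sin(psi); return np.array([[c,s,0],[s,-c,0],[0,0,-1.]])
def fz(n=1): return np.mean([env.sense()["wrist_force"][2] for _ in range(n)])
def edge(th): return HINGE-ux*(.180*np.cos(th)-.008*np.sin(th))+uy*.055+uz*(.180*np.sin(th)+.008*np.cos(th))
E
python3 - <<'E'
from h import *
print("ik at wing:")
p=HINGE-ux*.16+uz*.05
for k in np.arange(-3.1,3.2,0.5):
    q=solver.inverse_kinematics(p,down(k)); print(round(k,2),None if q is None else np.round(q,2))
effector.grasp(10)
R=down(YAW+np.pi)
env.reach(edge(.6)+uz*.07,R); s=env.sense(); print(s["t"],s["ee_pos"],s["joint_positions"]); f0=fz()
for th in np.arange(.70,-.04,-.05):
    p=edge(th)
    env.movel(p,R,rate=.08 if th<.69 else .15); s=env.sense(); F=s["wrist_force"][2]-f0
    print(round(th,2),round(s["t"],2),round(F,2),np.round(s["ee_pos"]-p,4))
    if F>7: break
E
```

```text
ik at wing:
-3.1 [-0.45  0.27  0.28  2.03 -0.09  0.86  1.49]
-2.6 [-0.36  0.26  0.17  2.02 -0.06  0.86  1.95]
-2.1 [-0.28  0.27  0.08  2.02 -0.03  0.86  2.42]
-1.6 [-0.2   0.27 -0.01  2.01  0.    0.86  2.89]
-1.1 [-1.22  0.62  1.36  2.06 -0.71  1.06 -2.18]
-0.6 [-1.22  0.62  1.36  2.06 -0.71  1.06 -1.68]
-0.1 [-0.85  0.31  0.75  2.05 -0.28  0.88 -1.61]
0.4 [-0.77  0.3   0.66  2.05 -0.24  0.87 -1.15]
0.9 [-0.72  0.29  0.59  2.04 -0.21  0.87 -0.68]
1.4 [-0.67  0.28  0.53  2.04 -0.18  0.87 -0.2 ]
1.9 [-0.61  0.28  0.46  2.04 -0.16  0.86  0.27]
2.4 [-0.55  0.27  0.4   2.03 -0.14  0.86  0.75]
2.9 [-0.49  0.27  0.32  2.03 -0.11  0.86  1.22]
4.3083 [0.49598017 0.13173234 0.29907749] [-0.5156213   0.14801232  0.21423578  1.84503302 -0.03457133  1.15229321
  1.49263956]
0.7 4.84 -0.26 [0.0001 0.0004 0.0001]
0.65 5.11 -0.5 [-0.0001  0.0001  0.0006]
0.6 5.38 0.5 [-0.0003 -0.      0.    ]
0.55 5.64 0.02 [-0.0005 -0.0001 -0.0003]
0.5 5.91 0.23 [-0.0005 -0.0001 -0.0004]
0.45 6.17 -0.07 [-0.0005 -0.0001 -0.0004]
0.4 6.44 -0.52 [-0.0005 -0.0001 -0.0004]
0.35 6.71 0.16 [-0.0004 -0.0001 -0.0003]
0.3 6.97 -0.61 [-0.0003 -0.0001 -0.0002]
0.25 7.24 -0.18 [-0.0003 -0.0001 -0.0002]
0.2 7.51 0.14 [-0.0003 -0.0001 -0.0002]
0.15 7.78 -0.28 [-0.0003 -0.0001 -0.0002]
0.1 8.04 -0.06 [-0.0003 -0.0001 -0.0002]
0.05 8.31 0.37 [-0.0003 -0.0001 -0.0002]
-0.0 8.57 -1.02 [-0.0001 -0.0001 -0.0001]
```

Run:
```python
from h import *
p,d=viewer.read_camera("side"); cv2.imwrite("pics/side1.png",cv2.resize(p[150:370,140:400,::-1],None,fx=3,fy=2.7))
s=env.sense(); print(s["ee_pos"],s["gripper_width"],s["wrist_force"])
for n in ("hatch_seat","hatch_edge","wing_grip"):
    print(n,[(np.round(x["at"],3).tolist(),round(x["score"],2)) for x in tip_of("side",n)[:2]])
```

```text
[0.46086596 0.12320854 0.12901229] 0.0007312938783589307 [ 0.11680552 -0.02934468  0.17681952]
hatch_seat [([0.488, 0.074, 0.129], 0.88)]
hatch_edge [([0.492, 0.08, 0.164], 0.74), ([0.579, 0.096, -0.002], 0.67)]
wing_grip [([0.492, 0.079, 0.16], 0.65)]
```

View pics/side1.png

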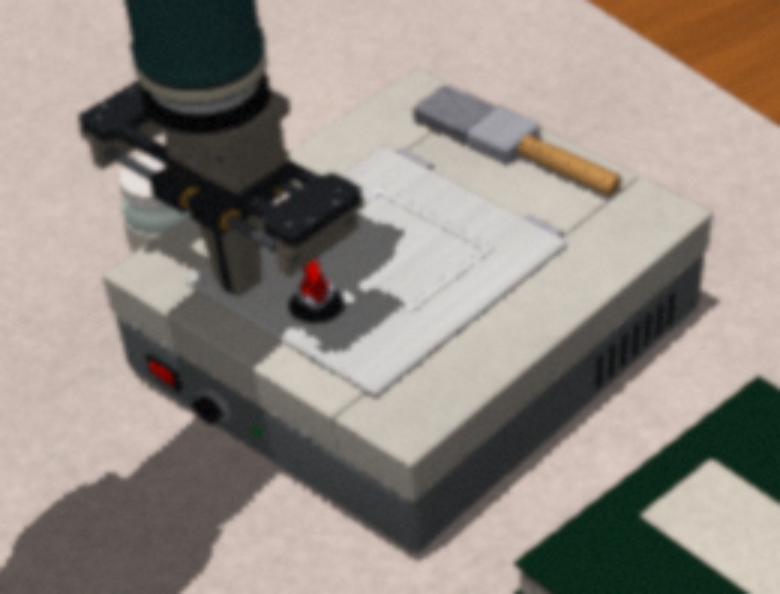

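The hatch looks down and the finger is on its near-left corner. I'll press to confirm it is shut, then look at the wing from above.

Run:
```python
from h import *
f0=0.0; p=env.sense()["ee_pos"].copy()
for i in range(8):
    p[2]-=.0007; env.movel(p,rate=.02); F=fz(4)-f0; print(round(p[2],4),round(F,2))
    if F>5: break
env.pause(.3); print(fz(4))
p[2]+=.10; env.movel(p,rate=.2)
effector.release()
c=HINGE-ux*.16+uz*.04
env.reach(c+uz*.09,down(4.3))
s=env.sense(); print(s["t"],s["ee_pos"],s["joint_positions"],s["wrist_force"],s["moment"])
pic,d=viewer.read_camera("wrist"); ci=viewer.camera_info("wrist"); np.savez("w.npz",pic=pic,d=d,K=ci["intrinsics"],T=ci["T_tool_cam"],p=s["ee_pos"],R=s["tcp_rot"]); print({k:v for k,v in ci.items()})
cv2.imwrite("pics/w0.png",pic[:,:,::-1])
for n in ("hatch_seat","wing_grip"):
    print(n,[(np.round(x["at"],4).tolist(),round(x["score"],2)) for x in tip_of("wrist",n)[:2]])
```

```text
0.1284 0.13
0.1277 6.93
5.33752203613698
12.5917 [0.49181701 0.07382711 0.25086357] [-0.35800155  0.16540629  0.15908595  1.93769296 -0.03041266  1.04107117
  2.54259793] [-0.3709984   0.30481343 -1.05315699] [0.07832339 0.09578307 0.01351336]
{'intrinsics': array([[426.01955467,   0.        , 324.17536102],
       [  0.        , 426.01955467, 238.39276723],
       [  0.        ,   0.        ,   1.        ]]), 'T_tool_cam': array([[-4.59735246e-04,  9.66542815e-01,  2.56504921e-01,
         7.35588195e-02],
       [ 9.99999889e-01,  4.69713867e-04,  2.23646066e-05,
         2.23210789e-04],
       [-9.88675686e-05,  2.56504903e-01, -9.66542925e-01,
        -1.70860215e-01],
       [ 0.00000000e+00,  0.00000000e+00,  0.00000000e+00,
         1.00000000e+00]])}
hatch_seat [([0.4909, 0.0756, 0.127], 0.79), ([0.4623, 0.1261, 0.1258], 0.57)]
wing_grip [([0.4858, 0.074, 0.1582], 0.91), ([0.4907, 0.0792, 0.1288], 0.71)]
```

View pics/w0.png

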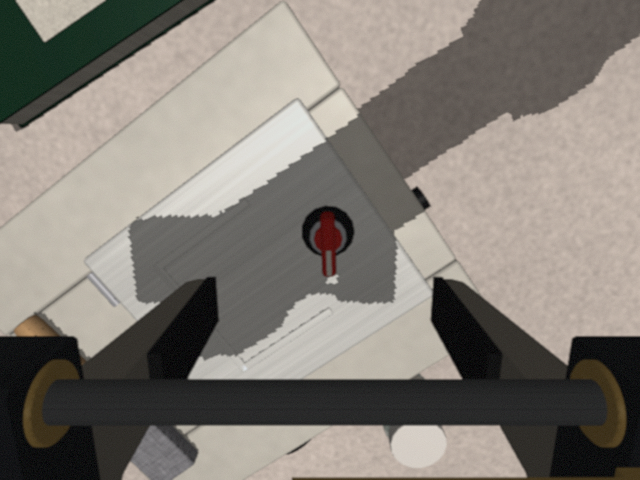

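The wing is at about (328,243) with its long side close to the tool's x axis. I'll get its exact centre and yaw from the red pixels with depth.

```bash
cat >> h.py <<'E'
def redcloud(pic,d,K,T,p,R):
    r,g,b=[pic[:,:,i].astype(int) for i in range(3)]
    m=(r>60)&(r>2*g)&(r>2*b)&(d>0); v,u=np.nonzero(m); z=d[m]
    X=np.c_[(u-K[0,2])/K[0,0]*z,-(v-K[1,2])/K[1,1]*z,-z]
    return (X@T[:3,:3].T+T[:3,3])@R.T+p
E
python3 - <<'E'
from h import *
w=np.load("w.npz"); P=redcloud(*[w[k] for k in ("pic","d","K","T","p","R")])
print(len(P),P.min(0),P.max(0))
for lo in (.14,.16,.168):
    Q=P[P[:,2]>lo]
    if len(Q)<10: continue
    (cx,cy),sz,a=cv2.minAreaRect((Q[:,:2]*1000).astype(np.float32)); ev,V=np.linalg.eigh(np.cov(Q[:,:2].T)); 
    print(lo,len(Q),Q.mean(0),(cx,cy),sz,a,"pca yaw",np.arctan2(V[1,1],V[0,1])%np.pi, "4.3->",4.3-np.pi)
E
```

```text
845 [0.47899738 0.05566042 0.14739315] [0.49809295 0.09027422 0.1744642 ]
0.14 845 [0.48732075 0.06944753 0.16681188] (488.8578186035156, 72.89117431640625) (35.293853759765625, 17.3225040435791) 85.3238525390625 pca yaw 1.1784320593396365 4.3-> 1.1584073464102067
0.16 640 [0.48689517 0.06872304 0.17174905] (488.6031799316406, 72.94930267333984) (36.27101135253906, 8.623180389404297) 66.57808685302734 pca yaw 1.1821398075686513 4.3-> 1.1584073464102067
0.168 611 [0.48712201 0.06929706 0.17210687] (488.6031799316406, 72.94930267333984) (36.27101135253906, 8.623180389404297) 66.57808685302734 pca yaw 1.1809942403687466 4.3-> 1.1584073464102067
```

```bash
cat >> h.py <<'E'
def meas(n=5):
    F=[];M=[]
    for _ in range(n):
        s=env.sense(); F.append(s["wrist_force"]); M.append(s["moment"]); env.pause(.01)
    return s,np.mean(F,0),np.mean(M,0)
E
python3 - <<'E'
from h import *
R=down(np.pi+1.17); c=np.array([.4886,.0729,.150])
env.movel(c+uz*.04,R,rate=.15); env.movel(c,R,rate=.08)
s,F0,M0=meas(10); np.savez("f0.npz",F=F0,M=M0); print(F0,M0)
effector.grasp(35); env.pause(.1)
s,F,M=meas(10); print(s["t"],F-F0,M-M0,s["gripper_width"],s["grasp_force"],s["ee_pos"])
p=c.copy()
for i in range(4):
    s,F,M=meas(); print(i,np.round(F-F0,2),np.round(M-M0,3),s["ee_pos"])
    d=np.r_[(F-F0)[:2]*.0001,0]
    if np.abs(F-F0)[:2].max()<1.5: break
    p+=np.clip(d,-.0005,.0005); env.movel(p,R,rate=.02)
s,F,M=meas(); print(s["t"],np.round(F-F0,2),p)
E
```

```text
[-0.02282742 -0.0965137  -0.11147659] [0.08912886 0.05624816 0.00272349]
15.425 [ 0.9191858  -0.49187437 -0.68325192] [-0.18775375 -0.2738269   0.01107255] 0.00858088601271103 34.99810516834259 [0.48883138 0.07271935 0.1500494 ]
0 [ 1.2  -0.81 -0.61] [-0.211 -0.281 -0.009] [0.48883258 0.07274456 0.1500687 ]
15.5083 [ 1.51 -0.64 -0.73] [0.4886 0.0729 0.15  ]
```

Run:
```python
from h import *
f=np.load("f0.npz"); F0,M0=f["F"],f["M"]
p=np.array([.4886,.0729,.150]); psi=np.pi+1.17; z0=env.sense()["ee_pos"][2]
psi-=.3; env.movel(p,down(psi),rate=.02); t0=env.sense()["t"]; print(t0)
log=[]
for i in range(90):
    s,F,M=meas(3); F-=F0; M-=M0; d=z0-s["ee_pos"][2]
    log.append((round(s["t"],2),round(.21-psi+np.pi,3),round(d*1e3,2),*np.round(F,1),round(M[2],3)))
    if d>.0035 or F[2]>17 or abs(M[2])>.5 or s["t"]>40 or .21-psi+np.pi>.65: break
    p[2]-=np.clip((10-F[2])*.00008,-.0006,.0006); p[:2]+=np.clip(F[:2]*3e-5,-1e-4,1e-4)
    if F[2]>8: psi-=.04
    env.movel(p,down(psi),rate=.02)
for l in log: print(*l)
np.savez("st.npz",p=p,psi=psi,z0=z0)
```

```text
15.9667
15.98 -0.66 0.04 -1.5 0.0 1.1 -0.017
16.26 -0.66 0.46 -3.2 0.7 4.8 0.013
16.53 -0.66 0.97 -2.9 1.2 5.6 0.038
16.81 -0.66 1.27 -2.9 0.6 5.0 0.028
17.08 -0.66 1.56 -2.5 0.5 6.4 -0.001
17.36 -0.66 1.69 -2.9 0.9 7.7 0.031
17.63 -0.66 1.72 -3.6 0.6 8.1 -0.016
17.91 -0.62 1.77 -3.8 0.6 9.3 0.003
18.18 -0.58 1.8 -3.9 0.7 9.2 -0.019
18.46 -0.54 1.83 -3.7 0.7 9.8 -0.019
18.73 -0.5 1.86 -3.9 0.7 9.2 0.011
19.01 -0.46 1.9 -4.7 1.5 9.7 -0.013
19.28 -0.42 1.96 -4.2 1.1 9.1 0.01
19.56 -0.38 2.05 -3.3 1.1 8.7 -0.004
19.83 -0.34 2.24 -3.1 1.0 8.2 -0.051
20.11 -0.3 2.47 -2.4 1.6 7.2 -0.022
20.38 -0.3 2.56 -2.7 2.0 8.2 -0.02
20.66 -0.26 2.73 -2.5 1.6 7.5 -0.045
20.93 -0.26 2.85 -2.8 1.3 8.0 -0.007
21.21 -0.22 3.04 -2.8 1.7 7.8 -0.018
21.48 -0.22 3.18 -2.4 1.0 8.6 0.018
21.76 -0.18 3.34 -2.5 1.4 7.5 0.005
22.03 -0.18 3.48 -2.0 1.5 7.5 -0.032
22.31 -0.18 3.65 -1.9 1.4 7.7 -0.04
```

The pin started sinking at a wing angle of about -0.35, so the slot centre is near -0.25. Next I'll press it in.

Run:
```python
from h import *
f=np.load("f0.npz"); F0,M0=f["F"],f["M"]; st=np.load("st.npz"); p=st["p"]; z0=float(st["z0"]); psi=.21+np.pi+.23
log=[]
for i in range(30):
    s,F,M=meas(3); F-=F0; M-=M0; d=z0-s["ee_pos"][2]; ex=F[2]-5-900*d
    log.append((round(s["t"],2),round(d*1e3,2),*np.round(F,1),round(M[2],3),round(ex,1)))
    if d>.0105 or ex>5 or abs(M[2])>.5: break
    p[2]-=min(.0008,.0108-d); p[:2]+=np.clip(F[:2]*3e-5,-1e-4,1e-4)
    env.movel(p,down(psi),rate=.02)
for l in log: print(*l)
np.savez("st.npz",p=p,psi=psi,z0=z0)
```

```text
22.33 3.67 -2.5 1.0 8.2 -0.037 -0.1
22.61 4.29 -2.7 0.8 9.6 -0.03 0.7
22.88 5.04 -2.0 1.3 9.3 -0.055 -0.3
23.16 5.81 -2.4 0.4 9.2 -0.054 -1.1
23.43 6.5 -2.5 0.5 10.3 -0.054 -0.6
23.71 7.24 -2.5 1.0 10.7 -0.028 -0.8
23.98 7.94 -2.5 0.8 11.0 -0.061 -1.2
24.26 8.63 -2.8 0.9 11.9 -0.073 -0.9
24.53 9.35 -2.5 0.7 12.5 -0.086 -1.0
24.81 10.06 -2.7 0.9 13.1 -0.061 -0.9
25.08 10.71 -3.2 0.3 14.1 -0.038 -0.5
```

Run:
```python
from h import *
f=np.load("f0.npz"); F0,M0=f["F"],f["M"]; st=np.load("st.npz"); p=st["p"]; z0=float(st["z0"]); psi=float(st["psi"])
log=[]
for i in range(60):
    s,F,M=meas(4); F-=F0; M-=M0; d=z0-s["ee_pos"][2]; a=.21+np.pi-psi
    log.append((round(s["t"],2),round(a,3),round(d*1e3,2),*np.round(F,1),round(M[2],3)))
    if abs(M[2])>.22 or F[2]>20 or a>1.40: break
    p[2]-=np.clip(.0104-d,-.0003,.0003); p[:2]+=np.clip(F[:2]*3e-5,-1e-4,1e-4)
    psi-=.08 if a<1.15 else .025
    env.movel(p,down(psi),rate=.02)
for l in log: print(*l)
np.savez("st.npz",p=p,psi=psi,z0=z0)
```

```text
25.12 -0.23 10.72 -2.9 -0.1 14.0 -0.052
25.4 -0.15 10.43 -2.6 0.5 13.8 0.016
25.68 -0.07 10.38 -2.7 1.2 13.3 -0.017
25.97 0.01 10.39 -2.8 1.7 14.0 -0.02
26.25 0.09 10.4 -2.6 1.7 13.5 -0.007
26.53 0.17 10.37 -2.5 1.7 13.8 -0.018
26.82 0.25 10.38 -2.3 2.6 13.5 -0.037
27.1 0.33 10.37 -2.4 2.6 13.8 -0.036
27.38 0.41 10.33 -2.5 2.4 13.9 0.013
27.67 0.49 10.41 -2.1 3.6 13.6 0.007
27.95 0.57 10.33 -1.9 4.0 13.5 0.041
28.23 0.65 10.37 -1.9 4.3 13.7 -0.012
28.52 0.73 10.35 -1.3 3.9 13.5 -0.042
28.8 0.81 10.35 -0.7 4.1 13.6 0.02
29.08 0.89 10.35 -1.0 4.6 13.7 -0.008
29.37 0.97 10.37 -0.3 4.7 13.3 0.01
29.65 1.05 10.34 -0.2 4.5 13.3 -0.02
29.93 1.13 10.37 0.4 4.9 13.0 0.022
30.22 1.21 10.33 0.8 5.0 13.3 -0.0
30.5 1.235 10.39 0.6 5.3 13.8 0.012
30.78 1.26 10.39 0.6 4.7 14.1 -0.006
31.07 1.285 10.41 1.1 5.1 13.5 -0.023
31.35 1.31 10.41 1.3 4.3 13.5 0.016
31.63 1.335 10.39 0.9 4.1 13.9 -0.009
31.92 1.36 10.39 0.8 4.2 12.7 -0.004
32.2 1.385 10.41 0.9 3.9 13.9 0.008
32.48 1.41 10.39 1.1 4.3 13.6 -0.01
```

Run:
```python
from h import *
f=np.load("f0.npz"); F0,M0=f["F"],f["M"]; st=np.load("st.npz"); p=st["p"]; z0=float(st["z0"]); psi=float(st["psi"])
log=[]
for i in range(16):
    s,F,M=meas(4); F-=F0; M-=M0; d=z0-s["ee_pos"][2]; a=.21+np.pi-psi
    log.append((round(s["t"],2),round(a,3),round(d*1e3,2),*np.round(F,1),round(M[2],3)))
    if abs(M[2])>.13 or F[2]>20: break
    p[2]-=np.clip(.0104-d,-.0003,.0003); p[:2]+=np.clip(F[:2]*3e-5,-1e-4,1e-4)
    psi-=.02
    env.movel(p,down(psi),rate=.02)
for l in log: print(*l)
np.savez("st.npz",p=p,psi=psi,z0=z0)
```

```text
32.52 1.41 10.39 0.8 3.3 13.6 0.005
32.8 1.43 10.37 0.8 3.1 13.6 -0.0
33.08 1.45 10.41 1.4 3.6 13.7 0.003
33.37 1.47 10.42 0.7 3.5 13.9 0.006
33.65 1.49 10.37 1.3 3.5 13.7 -0.018
33.93 1.51 10.41 1.4 3.4 13.5 0.004
34.22 1.53 10.42 0.8 2.7 13.4 -0.004
34.5 1.55 10.39 1.5 3.1 13.7 -0.019
34.78 1.57 10.39 0.8 2.6 13.8 -0.004
35.07 1.59 10.39 1.0 2.4 13.9 -0.014
35.35 1.61 10.42 1.6 2.4 13.8 -0.01
35.63 1.63 10.41 1.6 2.7 13.4 0.009
35.92 1.65 10.41 1.7 2.3 13.8 -0.003
36.2 1.67 10.38 1.4 2.1 13.5 -0.005
36.48 1.69 10.4 1.3 2.0 14.2 -0.003
36.77 1.71 10.39 1.6 1.7 13.5 0.038
```

Run:
```python
from h import *
s=env.sense(); R=s["tcp_rot"]; print(np.arctan2(R[1,0],R[0,0])%(2*np.pi),np.load("st.npz")["psi"],s["joint_positions"],s["gripper_width"],s["grasp_force"],s["ee_pos"])
pic,d=viewer.read_camera("wrist"); cv2.imwrite("pics/w1.png",cv2.resize(pic[120:400,140:500,::-1],None,fx=2,fy=2))
p,d=viewer.read_camera("side"); cv2.imwrite("pics/side2.png",cv2.resize(p[180:320,170:350,::-1],None,fx=4,fy=4))
```

```text
1.62218817515279 1.6215926535897922 [-0.81492098  0.35572416  0.71140465  2.0823477  -0.32239278  0.8028501
  0.14214562] 0.008575778327357935 35.007646679878235 [0.48972678 0.07800287 0.13961551]
```

View pics/w1.png

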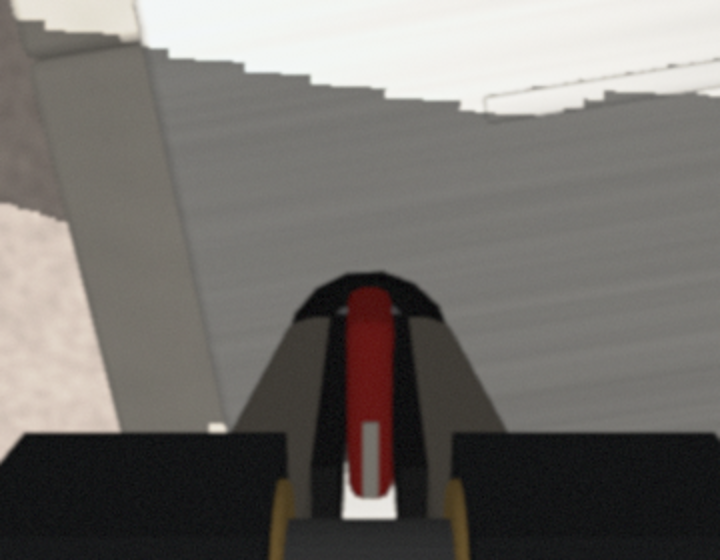

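View pics/side2.png

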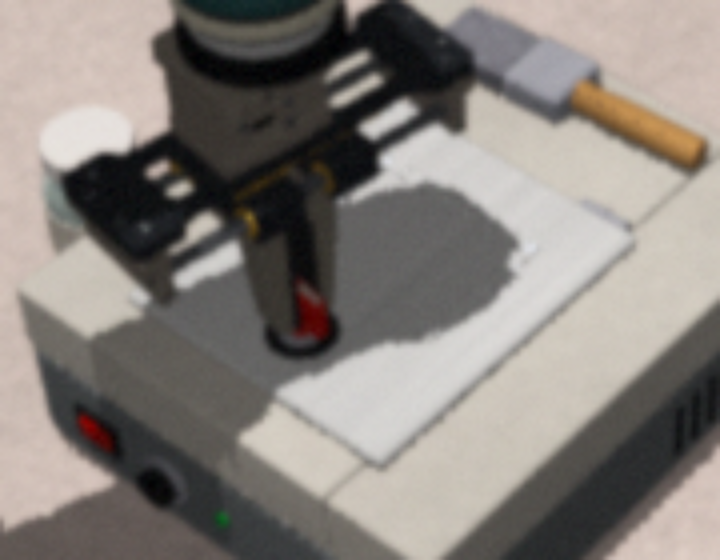

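The wing is still square in the pads at about 1.73 rad and no stop has been felt. I'll ease up here to learn whether the pin rests under the plate (press of about 9 mm) or in the notch (about 7 mm).

Run:
```python
from h import *
f=np.load("f0.npz"); F0,M0=f["F"],f["M"]; st=np.load("st.npz"); p=st["p"]; z0=float(st["z0"]); psi=float(st["psi"])
log=[]
for i in range(14):
    s,F,M=meas(4); F-=F0; M-=M0; d=z0-s["ee_pos"][2]
    log.append((round(s["t"],2),round(d*1e3,2),*np.round(F,1),round(M[2],3)))
    if F[2]<4 or d<.0068: break
    p[2]+=.0004; env.movel(p,down(psi),rate=.02)
for l in log: print(*l)
np.savez("st.npz",p=p,psi=psi,z0=z0)
```

```text
37.15 10.41 1.5 1.4 13.6 0.015
37.43 10.06 1.8 2.1 12.9 0.051
37.72 9.72 2.1 1.7 12.2 0.048
38.0 9.31 2.0 1.6 12.4 0.039
38.28 8.96 1.6 1.8 11.6 0.038
38.57 8.59 2.0 1.8 11.3 0.041
38.85 8.23 2.1 1.7 11.5 0.02
39.13 7.84 2.6 1.7 11.3 0.021
39.42 7.48 2.9 2.4 10.6 0.001
39.7 7.33 3.9 2.4 7.8 0.034
39.98 7.24 4.9 2.0 4.7 0.034
40.27 7.14 5.8 2.2 0.9 0.036
```

It was caught at a press of about 7.3 mm (24.7 mm above the face), so it is in the detent. I'll let go, back off and check.

Run:
```python
from h import *
s,F,M=meas(4); p=s["ee_pos"].copy(); psi=float(np.load("st.npz")["psi"])
effector.release(); env.pause(.1); p=env.sense()["ee_pos"].copy(); print(p)
env.movel(p+uz*.05,rate=.08)
env.movel(np.array([.4886,.0729,.250]),down(psi),rate=.2)
env.pause(.2); s=env.sense(); pic,d=viewer.read_camera("wrist"); ci=viewer.camera_info("wrist")
P=redcloud(pic,d,ci["intrinsics"],ci["T_tool_cam"],s["ee_pos"],s["tcp_rot"]); Q=P[P[:,2]>P[:,2].max()-.01]
(cx,cy),sz,a=cv2.minAreaRect((Q[:,:2]*1000).astype(np.float32)); ev,V=np.linalg.eigh(np.cov(Q[:,:2].T)); y=np.arctan2(V[1,1],V[0,1])%np.pi
print(s["t"],len(Q),np.median(Q[:,2]),(cx,cy),sz,a,"wing",.21-y+np.pi, .21-np.radians(a)+np.pi)
cv2.imwrite("pics/w2.png",pic[:,:,::-1])
```

```text
[0.48571169 0.07733373 0.1418012 ]
43.0917 597 0.165021620976851 (489.03564453125, 75.10602569580078) (8.611428260803223, 36.20478439331055) 3.8818132877349854 wing 1.7229972398295126 3.2838422307711514
```

View pics/w2.png

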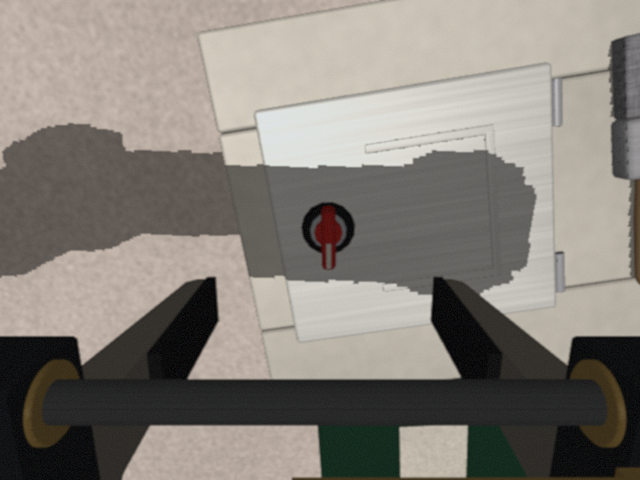

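The wing stands at about 1.72 rad. Its top is at z = 0.165, against 0.172 at rest, so it sits 7 mm lower with its centre about 25 mm above the face. The hatch lies flat and the gripper is clear, so I'm handing the job in.

```bash
python3 -c "
from station import *
print(workorder.finish_job())"
```

```text
the job is handed in; nothing more can be done
None
```

The hatch is shut, the wing is locked in its detent at about 1.72 rad with its centre about 25 mm above the face, and the job was handed in after about 43 s; no verdict came back.

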